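# Put the spice jars back in their own cells

### The arm

A 6-joint arm with a two-finger parallel gripper is mounted at the origin on the work surface. World frame = base frame: x ahead of the robot, y to its left, z up, the work surface at z = 0. Lengths are in mm, angles in rad, forces in N, time in s.
With the tool pointing down it reaches from about 300 to 875 mm from the base axis. Payload 6.4 kg.
Tool frame: the origin (TCP) lies between the finger pads; the fingertips stand 11 mm ahead of it and the grasp point (between the pads) lies 8 mm behind it; z points along the fingers, x is the direction in which the jaws open and shut, and the axes are right-handed (so a half turn about z gives the same grasp; the last joint's range is limited). The gripper opens to 85 mm and grips with 20 to 120 N. Pads are 22 mm wide; open, the fingers measure 114 mm over their backs; the gripper's body (76 mm by 85 mm) begins 54 mm behind the grasp point. The pads swing forward as they close: fully open they stand 13 mm farther back than shut.
Start: joints at [-1.518, 0.181, 1.607, -0, 1.354, -0.206], TCP at [147.17, -555.861, 219.788] pointing down, gripper open.
Joint ranges: [-2.99, 2.99], [-0.89, 2.07], [0.3, 2.58], [-1.14, 4.28], [0, 2.63], [-3.12, 3.12]. Speed limits (rad/s): [2.57, 2.57, 3.01, 3.14, 3.14, 3.14].

### API

Orientations are given as a unit quaternion [x, y, z, w].
In Python, from station import read_state, read_camera, camera_info, finish_job gives the robot as it stands.
- The arm moves only by the tool carry_out, never from a script. Its argument "increments" is a list of rows, each a list of 7 numbers: the shift along the tool's x, y, z in mm, then the turn, a rotation vector about the tool's x, y, z in degrees, then the opening, from -1 (shut) to 1 (fully open). A call has 1 to 12 rows; each row is the pose to reach, as a shift and turn from the pose measured when the call began, along the tool's axes at that moment; what a row does not reach only later rows make up. A row lasts 1/8 s, in which the tool goes at most 62.5 mm and 10.7 degrees, less where a joint would pass 70% of its speed; a pose out of reach is approached as far as the arm can. A call with a gripper value outside its range is refused whole. The fingers move at their own pace and stop on an object; "force" is the grip in N (left out, the last holds). Time passes only in rows, so rows that repeat a pose let the fingers close. It gives the time, the measured TCP pose, the force and the opening at its end, in the units of the state.
- read_state(): the state, without advancing time (a new reading comes with each control period).
- read_camera(name): name is "scene" or "top" or "wrist"; returns the picture (420x560x3 uint8, red, green, blue); there is no depth.
- camera_info(name): a dict with "fx", "fy", "cx", "cy" (pixels), "R" (3x3) and "t" (3): a world point X has camera coordinates R X + t. Camera axes: x right, y down, z forward; pixel columns grow to the right and rows downward; lengths in mm; the calibration is good to about 2 mm. A picture is of the moment at which its call begins: read the wrist's pose just before it. camera_info takes no time and is no camera call; for the wrist camera it gives the pose at the moment of the call.
- finish_job(): hands the job in, once; it reports no verdict.
The state is a dict: "time": time; "joints": joint angles; "qvel": joint speeds; "effort": joint torques, N m; "tool_pos": TCP position; "ee_rot": TCP orientation; "wrist_force": force on the tool from outside, world axes, zero at the start; "torque": the same for the moment, N m; "gripper_width": opening from 0.0 (shut) to 1.0 (fully open).
Only numpy, scipy, OpenCV 4.12 (cv2) and the standard library are available. Lean on these libraries where they do the work, as an engineer would, in place of code of your own. Each camera call takes 0.05 s, during which the arm holds its last target.

### The job

All four spice jars stand in the wrong cells of the caddy. Rearrange them so that each jar stands upright in the cell marked by the tile of its own lid colour, parking a jar on the free counter on the way where needed. Never tip a jar over, and leave the pepper mill and the mug where they are.

Things in the scene. Friction and masses are not known exactly. Their poses are not given: they have to be found in the camera images.
- jar_red: Spice jar: upright white ceramic cylinder, 44 mm diameter all the way up, 92 mm tall, with a red lid (the top 20 mm) and a red band round its belly. 0.15 to 0.31 kg, closed. Origin: centre of its underside, z up along the jar. At the start it stands in a wrong cell of the caddy.
- jar_yellow: Spice jar: upright white ceramic cylinder, 44 mm diameter all the way up, 92 mm tall, with a yellow lid (the top 20 mm) and a yellow band round its belly. 0.15 to 0.31 kg, closed. Origin: centre of its underside, z up along the jar. At the start it stands in a wrong cell of the caddy.
- jar_green: Spice jar: upright white ceramic cylinder, 44 mm diameter all the way up, 92 mm tall, with a green lid (the top 20 mm) and a green band round its belly. 0.15 to 0.31 kg, closed. Origin: centre of its underside, z up along the jar. At the start it stands in a wrong cell of the caddy.
- jar_blue: Spice jar: upright white ceramic cylinder, 44 mm diameter all the way up, 92 mm tall, with a blue lid (the top 20 mm) and a blue band round its belly. 0.15 to 0.31 kg, closed. Origin: centre of its underside, z up along the jar. At the start it stands in a wrong cell of the caddy.
- tag_red: Flat red tile, 22 x 44 x 4 mm, fixed on the ledge along the caddy's far side; the cell beside it is the red jar's place. Origin: centre of its underside, 20 mm above the counter; x points level away from the cell, y along the row, z up. Cell floor's centre: x -52, y 0, z -12 mm in this frame. Wooden caddy, fixed to the counter: four cells in a straight row, 68 mm apart.
- tag_yellow: Flat yellow tile, 22 x 44 x 4 mm, fixed on the ledge along the caddy's far side; the cell beside it is the yellow jar's place. Origin: centre of its underside, 20 mm above the counter; x points level away from the cell, y along the row, z up. Cell floor's centre: x -52, y 0, z -12 mm in this frame. Cells are 62 x 62 mm inside; walls and dividers 6 mm thick, tops 35 mm above the counter.
- tag_green: Flat green tile, 22 x 44 x 4 mm, fixed on the ledge along the caddy's far side; the cell beside it is the green jar's place. Origin: centre of its underside, 20 mm above the counter; x points level away from the cell, y along the row, z up. Cell floor's centre: x -52, y 0, z -12 mm in this frame. The ledge is 30 mm deep, 20 mm high, the tile in its middle; the cell floor is 8 mm up.
- tag_blue: Flat blue tile, 22 x 44 x 4 mm, fixed on the ledge along the caddy's far side; the cell beside it is the blue jar's place. Origin: centre of its underside, 20 mm above the counter; x points level away from the cell, y along the row, z up. Cell floor's centre: x -52, y 0, z -12 mm in this frame. Free parking spot: bare counter (z = 0), 170 mm from the middle of the four tiles along their -x.
- mill: Bystander: loose dark wooden pepper mill, 56 mm across the foot, 140 mm tall, standing on the counter off one end of the caddy. Origin: centre of its underside.
- mug: Bystander: loose grey mug, 80 mm across, 90 mm tall, handle on its +y side, standing on the counter off the other end of the caddy. Origin: centre of its underside.

How it is judged:
By the outcome, as a careful person would: the job done as asked, in the order asked, and still so for the second after the job is handed in, with the robot touching nothing.
It also fails if it takes over 115 s, if anything falls off the work surface, if the arm or the gripper's body presses on something with over 40 N, if the wrist force passes 120 N, or if a joint passes its speed limit or range.

## Working session

There is one attempt and no reset: what is moved stays moved. The work goes in short steps, Python scripts to look and compute and a tool call to move; the robot and the scene stay as the last step left them, time stands still between calls to the robot, and variables do not carry over. Pictures are saved under pics/ and viewed, and the job is handed in when it is done.

Besides the shell and the picture viewer there is one more tool, called as name(argument=value, ...) on one line, values as JSON. carry_out: Moves the arm, as the interface text tells. Its arguments: {"type":"object","properties":{"increments":{"type":"array","items":{"type":"array","items":{"type":"number"}}},"force":{"type":"number"}},"required":["increments"]}

```bash
mkdir -p pics; ls; python3 - <<'E'
from station import *
import cv2,numpy as np
s=read_state();print(s)
for n in("scene","top"):
    c=camera_info(n);print(n,c)
    cv2.imwrite(f"pics/{n}0.png",read_camera(n)[:,:,::-1])
E
```

```text
pics
{'time': 0.0, 'joints': array([-1.51831482e+00,  1.81561385e-01,  1.60802490e+00, -3.99342102e-05,
        1.35379709e+00, -2.06316404e-01]), 'qvel': array([-0.00080912,  0.00017   ,  0.00148318,  0.00147611,  0.00044229,
        0.00020484]), 'effort': array([-2.05703691e-03, -4.44880199e+01, -3.51337588e+01, -5.76028069e-04,
        8.98654311e-03, -1.12166822e-05]), 'tool_pos': array([ 147.11698347, -555.25635179,  218.86457094]), 'ee_rot': array([ 7.92441169e-01, -6.09947696e-01, -5.97399234e-04, -6.67210232e-04]), 'wrist_force': array([ 0.29500514,  0.71440671, -0.06958212]), 'torque': array([ 0.04737572,  0.05755509, -0.02656479]), 'gripper_width': 0.9984396179740087}
scene {'fx': 536.6106613194211, 'fy': 536.6106613194211, 'cx': 278.85451442197945, 'cy': 212.62144786110895, 'R': array([[ 0.49395791,  0.86945915,  0.00680962],
       [ 0.67541237, -0.37876026, -0.63273912],
       [-0.5475616 ,  0.31714579, -0.77433509]]), 't': array([-347.39179825, -383.14961568, 1601.71210026])}
top {'fx': 408.51485012684947, 'fy': 408.51485012684947, 'cx': 277.7714973412579, 'cy': 209.7852343824303, 'R': array([[ 0.02575183, -0.99935764,  0.02492275],
       [-0.98143783, -0.0300139 , -0.1894174 ],
       [ 0.19004375, -0.01958229, -0.98158031]]), 't': array([  4.37052042, 627.86530891, 779.63728622])}
```

View pics/scene0.png

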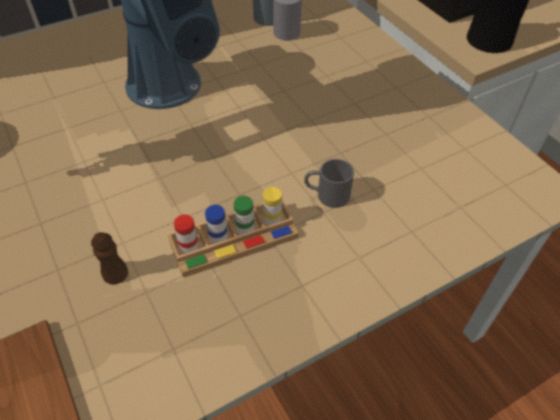

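View pics/top0.png

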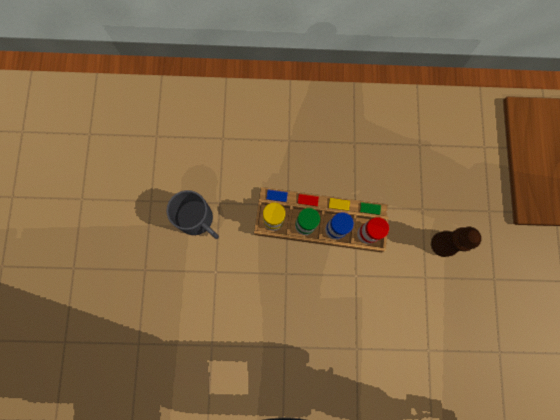

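```bash
cat > h.py <<'E'
from station import *
import cv2,numpy as np
from scipy.spatial.transform import Rotation as Rn
def ray(c,u,v,z):
    R=np.array(c["R"]);t=np.array(c["t"])
    o=-R.T@t;d=R.T@np.array([(u-c["cx"])/c["fx"],(v-c["cy"])/c["fy"],1])
    return o+d*(z-o[2])/d[2]
def proj(c,X):
    p=np.array(c["R"])@X+np.array(c["t"]);return np.array([c["fx"]*p[0]/p[2]+c["cx"],c["fy"]*p[1]/p[2]+c["cy"]])
HUE={"red":[(0,6),(174,180)],"yellow":[(22,33)],"green":[(50,75)],"blue":[(110,128)]}
def blobs(img,col,mina=25):
    h=cv2.cvtColor(img,cv2.COLOR_RGB2HSV);m=0
    for a,b in HUE[col]: m=m|cv2.inRange(h,(a,190,60),(b,255,255))
    n,l,st,ce=cv2.connectedComponentsWithStats(m)
    return [(st[i,4],ce[i].round(1),st[i,:4]) for i in range(1,n) if st[i,4]>=mina]
E
python3 - <<'E'
from h import *
for n in("scene","top"):
    im=cv2.imread(f"pics/{n}0.png")[:,:,::-1].copy();c=camera_info(n)
    for k in HUE:
        for b in blobs(im,k): print(n,k,b[0],b[1],b[2],"z24",ray(c,*b[1],24)[:2].round(1),"z100",ray(c,*b[1],100)[:2].round(1))
E
```

```text
scene red 229 [183.5 223.6] [175 216  18  17] z24 [ 537.9 -159.3] z100 [ 597.8 -174.2]
scene red 113 [253.5 241.2] [245 236  18  11] z24 [661.4 -42. ] z100 [711.7 -66.1]
top red 198 [307.7 199.6] [298 194  21  12] z24 [658.8 -42.7] z100 [642.  -35.5]
top red 413 [377.1 228. ] [366 217  23  23] z24 [ 601.3 -192.2] z100 [ 589.5 -171.8]
top yellow 212 [339.  203.8] [329 198  21  13] z24 [ 651.7 -110.5] z100 [635.4 -97.4]
top yellow 404 [273.7 213.4] [263 203  23  22] z24 [626.3  29.8] z100 [612.3  30.6]
top green 160 [370.1 208.2] [361 203  19  11] z24 [ 644.  -177.9] z100 [ 628.5 -158.8]
top green 351 [308.5 218.6] [298 209  22  21] z24 [617.3 -44.9] z100 [604.1 -37.6]
top blue 59 [279.9 195.1] [270 191  17  10] z24 [666.9  17.6] z100 [649.3  19.4]
top blue 196 [341.1 223.1] [331 213  22  22] z24 [ 609.6 -114.9] z100 [ 597.1 -101.4]
```

```bash
cat >> h.py <<'E'
def goto(x,y,z,yaw=-6.25):
    s=read_state();R=Rn.from_quat(s["ee_rot"])
    a=np.radians(yaw);X=np.array([np.cos(a),np.sin(a),0]);Z=np.array([0,0,-1.]);Y=np.cross(Z,X)
    T=Rn.from_matrix(np.c_[X,Y,Z])
    d=R.inv().apply(np.array([x,y,z])-s["tool_pos"])
    print("t",s["time"],"pos",s["tool_pos"].round(1),"w",round(s["gripper_width"],3),"F",s["wrist_force"].round(1),"-> shift",d.round(1),"turn",np.degrees((R.inv()*T).as_rotvec()).round(2))
E
python3 -c "
from h import *
goto(560,-65,280)
c=camera_info('top');print(ray(c,445,243,0))
c=camera_info('wrist');R=c['R'];print(c['fx'],-R.T@c['t'],R[2])"
```

```text
t 0.1 pos [ 147.2 -555.3  219. ] w 0.999 F [-0.6  0.2  1.3] -> shift [-368.4 -524.6  -60.3] turn [ -0.07   0.07 -68.92]
[ 576.15250323 -347.77610766    0.        ]
309.9263889366532 [ 218.90932864 -536.23868796  373.03254   ] [-0.28208118 -0.0733042  -0.95658596]
```

carry_out(increments=[[-347,-566,-60,0,0,-69,1],[-347,-566,-60,0,0,-69,1],[-347,-566,-60,0,0,-69,1],[-347,-566,-60,0,0,-69,1],[-347,-566,-60,0,0,-69,1],[-347,-566,-60,0,0,-69,1],[-347,-566,-60,0,0,-69,1],[-347,-566,-60,0,0,-69,1],[-347,-566,-60,0,0,-69,1],[-347,-566,-60,0,0,-69,1],[-347,-566,-60,0,0,-69,1],[-347,-566,-60,0,0,-69,1]], force=40)

```text
time: 1.6
tool_pos: [606.6, -72.5, 279.1]
ee_rot: [0.999, -0.052, -0.0, -0.001]
wrist_force: [0.5, 0.0, -0.2]
gripper_width: 1.001
```

```bash
python3 - <<'E'
from h import *
goto(605,-75,280)
c=camera_info('wrist');im=read_camera('wrist');cv2.imwrite("pics/w1.png",im[:,:,::-1])
for k in HUE:
    for b in blobs(im,k): print(k,b[0],b[1],b[2],"z24",ray(c,*b[1],24)[:2].round(1),"z100",ray(c,*b[1],100)[:2].round(1))
E
```

```text
t 1.6 pos [606.6 -72.5 279.1] w 1.001 F [ 0.5  0.  -0.2] -> shift [-1.4  2.6 -0.9] turn [-0.12  0.05  0.31]
red 431 [319.  137.7] [312 122  15  32] z24 [658.1 -41.9] z100 [650.  -33.9]
red 39 [279.5 226.9] [271 225  18   6] z24 [ 594.  -160.4] z100 [ 597.8 -130.3]
red 377 [278.8 249.5] [260 239  34  26] z24 [ 589.3 -195.2] z100 [ 594.  -158.7]
```

View pics/w1.png

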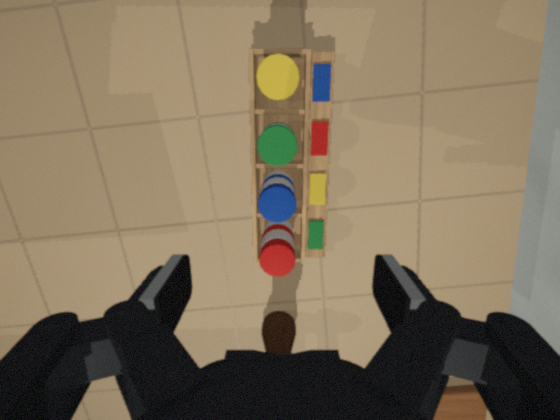

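```bash
sed -i 's/(a,190,60),(b,255,255)/(a,smin,60),(b,255,255)/; s/mina=25):/mina=25,smin=190):/' h.py; python3 - <<'E'
from h import *
im=cv2.imread("pics/w1.png")[:,:,::-1].copy();c=camera_info('wrist')
h=cv2.cvtColor(im,cv2.COLOR_RGB2HSV)
for p in[(278,77),(277,145),(277,204),(277,259),(322,82),(319,189),(316,235)]:print(h[p[1],p[0]])
for k in HUE:
    for b in blobs(im,k,100,140): print(k,b[0],b[1],b[2],"z24",ray(c,*b[1],24)[:2].round(1),"z100",ray(c,*b[1],100)[:2].round(1))
for p in[(278,77),(277,145),(277,204),(277,259)]:print(ray(c,*p,100).round(1))
E
```

```text
[ 25 155 197]
[ 69 155 128]
[108 189 146]
[  1 183 183]
[110 185 139]
[ 25 159 188]
[ 68 148 124]
red 550 [319.  137.7] [311 121  18  35] z24 [656.9 -43.5] z100 [648.8 -35.4]
red 104 [277.9 228.6] [263 225  31  12] z24 [ 590.1 -164.2] z100 [ 594.5 -133.7]
red 1071 [277.1 257.6] [259 239  36  38] z24 [ 584.  -209.3] z100 [ 589.5 -170.4]
yellow 1602 [277.5  76.4] [256  53  44  48] z24 [611.2  35.9] z100 [611.7  29.2]
yellow 498 [317.1 188.2] [309 173  17  32] z24 [ 649.6 -110.9] z100 [642.9 -90.3]
green 1142 [276.9 144.8] [258 126  38  39] z24 [601.5 -46.9] z100 [603.7 -38.2]
green 285 [315.4 233.9] [309 221  13  27] z24 [ 642.4 -177.8] z100 [ 637.  -144.7]
[612.1  28.6 100. ]
[603.8 -38.4 100. ]
[ 596.6 -103.9  100. ]
[ 589.2 -172.2  100. ]
```

```bash
python3 -c "
from h import *
goto(612,29.5,200);goto(612,29.5,62)"
```

```text
t 1.65 pos [605.6 -74.  278.9] w 0.997 F [-0.4 -0.5  0.3] -> shift [  -4.4 -103.5   79.1] turn [-0.09  0.09  0.22]
t 1.65 pos [605.6 -74.  278.9] w 0.997 F [-0.4 -0.5  0.3] -> shift [  -4.2 -103.2  217.1] turn [-0.09  0.09  0.22]
```

carry_out(increments=[[-4,-60,40,0,0,0.2,1],[-4,-103,79,0,0,0.2,1],[-4,-103,100,0,0,0.2,1],[-4,-103,130,0,0,0.2,1],[-4,-103,160,0,0,0.2,1],[-4,-103,190,0,0,0.2,1],[-4,-103,210,0,0,0.2,1],[-4,-103,217,0,0,0.2,1],[-4,-103,217,0,0,0.2,1]])

```text
time: 2.78
tool_pos: [612.2, 28.9, 62.2]
ee_rot: [0.999, -0.055, -0.001, -0.001]
wrist_force: [0.4, 0.9, -0.2]
gripper_width: 1.004
```

```bash
python3 -c "
from h import *
goto(612,29.5,62)
im=read_camera('wrist');cv2.imwrite('pics/w2.png',im[:,:,::-1])"
```

```text
t 2.775 pos [612.2  28.9  62.2] w 1.004 F [ 0.4  0.9 -0.2] -> shift [-0.3 -0.6  0.3] turn [-0.09  0.09 -0.  ]
```

View pics/w2.png

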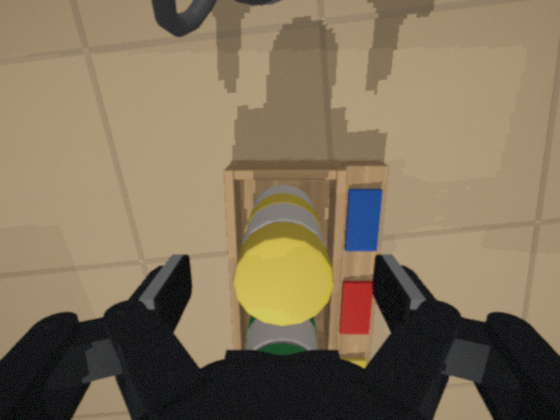

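The yellow lid, at about (284, 273), sits centred between the pads, so I'm closing the gripper.

carry_out(increments=[[0,0,0,0,0,0,0],[0,0,0,0,0,0,-0.3],[0,0,0,0,0,0,-0.3],[0,0,0,0,0,0,-0.3],[0,0,0,0,0,0,-0.3],[0,0,0,0,0,0,-0.3]], force=40)

```text
time: 3.58
tool_pos: [613.3, 28.9, 64.0]
ee_rot: [0.999, -0.054, 0.001, -0.001]
wrist_force: [-1.2, 0.3, 5.4]
gripper_width: 0.505
```

```bash
python3 -c "
from h import *
goto(612,29.5,160);goto(485.3,-58.2,160);goto(485.3,-58.2,56)"
```

```text
t 3.575 pos [613.3  28.9  64. ] w 0.505 F [-1.2  0.3  5.4] -> shift [ -1.3  -0.6 -96. ] turn [-0.08 -0.05  0.02]
t 3.575 pos [613.3  28.9  64. ] w 0.505 F [-1.2  0.3  5.4] -> shift [-117.7  100.4  -96.3] turn [-0.08 -0.05  0.02]
t 3.575 pos [613.3  28.9  64. ] w 0.505 F [-1.2  0.3  5.4] -> shift [-117.8  100.5    7.7] turn [-0.08 -0.05  0.02]
```

carry_out(increments=[[0,0,-15,0,0,0,-0.3],[0,0,-45,0,0,0,-0.3],[0,0,-75,0,0,0,-0.3],[0,0,-100,0,0,0,-0.3],[0,0,-110,0,0,0,-0.3],[-30,0,-110,0,0,0,-0.3],[-70,20,-110,0,0,0,-0.3],[-105,55,-110,0,0,0,-0.3],[-118,90,-110,0,0,0,-0.3],[-118,100,-110,0,0,0,-0.3],[-118,100,-110,0,0,0,-0.3]])

```text
time: 4.95
tool_pos: [485.2, -58.2, 173.6]
ee_rot: [0.998, -0.055, 0.001, -0.001]
wrist_force: [0.1, 0.5, -1.8]
gripper_width: 0.499
```

```bash
python3 -c "
from h import *
goto(485.3,-58.2,57)
im=read_camera('wrist');cv2.imwrite('pics/w3.png',im[:,:,::-1])"
```

```text
t 4.95 pos [485.2 -58.2 173.6] w 0.499 F [ 0.1  0.5 -1.8] -> shift [ -0.    0.2 116.6] turn [-0.1  -0.06 -0.07]
```

View pics/w3.png

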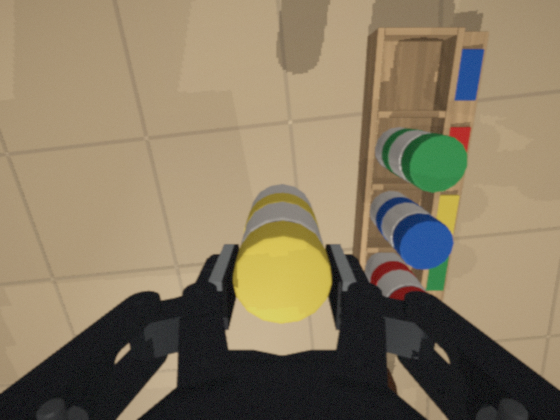

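Yellow is held upright with its lid at (283, 270), and its cell is empty. I'm lowering it onto the parking spot.

carry_out(increments=[[0,0,30,0,0,0,-0.3],[0,0,60,0,0,0,-0.3],[0,0,90,0,0,0,-0.3],[0,0,105,0,0,0,-0.3],[0,0,112,0,0,0,-0.3],[0,0,115,0,0,0,-0.3],[0,0,116,0,0,0,-0.3],[0,0,116,0,0,0,-0.3]])

```text
time: 6.0
tool_pos: [486.1, -57.6, 58.3]
ee_rot: [0.999, -0.055, 0.001, -0.001]
wrist_force: [1.1, 0.2, -2.2]
gripper_width: 0.498
```

carry_out(increments=[[0,0,1,0,0,0,-0.3],[0,0,2,0,0,0,-0.3],[0,0,2.5,0,0,0,-0.3],[0,0,2.5,0,0,0,-0.3]])

```text
time: 6.5
tool_pos: [486.1, -57.7, 56.0]
ee_rot: [0.999, -0.055, 0.001, -0.001]
wrist_force: [-1.4, -0.6, 1.5]
gripper_width: 0.498
```

carry_out(increments=[[0,0,0.5,0,0,0,-0.3],[0,0,0.5,0,0,0,0.2],[0,0,0.5,0,0,0,0.6],[0,0,0.5,0,0,0,1],[0,0,0.5,0,0,0,1],[0,0,-30,0,0,0,1],[0,0,-80,0,0,0,1],[0,0,-120,0,0,0,1],[0,0,-120,0,0,0,1]])

```text
time: 7.62
tool_pos: [488.3, -58.7, 179.7]
ee_rot: [0.998, -0.055, 0.005, 0.0]
wrist_force: [0.1, -0.4, -0.2]
gripper_width: 0.996
```

```bash
python3 -c "
from h import *
goto(596.8,-103.2,176);goto(596.8,-103.2,62)
im=read_camera('wrist');cv2.imwrite('pics/w4.png',im[:,:,::-1])"
```

```text
t 7.625 pos [488.3 -58.7 179.7] w 0.996 F [ 0.1 -0.4 -0.2] -> shift [112.7  32.4   4.7] turn [ 0.02 -0.54 -0.02]
t 7.625 pos [488.3 -58.7 179.7] w 0.996 F [ 0.1 -0.4 -0.2] -> shift [111.6  32.4 118.7] turn [ 0.02 -0.54 -0.02]
```

View pics/w4.png

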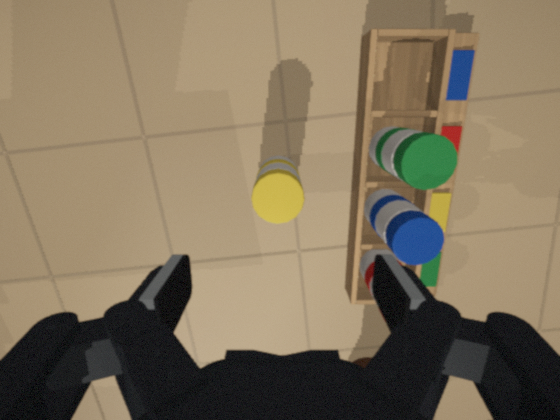

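Yellow stands parked, lid at (278, 197). Next is blue, lid at (414, 237).

carry_out(increments=[[50,15,5,0,-0.5,0,1],[95,32,5,0,-0.5,0,1],[112,32,10,0,-0.5,0,1],[112,32,30,0,-0.5,0,1],[112,32,60,0,-0.5,0,1],[112,32,90,0,-0.5,0,1],[112,32,110,0,-0.5,0,1],[112,32,118,0,-0.5,0,1],[112,32,118,0,-0.5,0,1]])

```text
time: 8.8
tool_pos: [594.9, -102.0, 59.5]
ee_rot: [0.999, -0.055, -0.002, -0.001]
wrist_force: [-0.5, -0.3, -0.1]
gripper_width: 1.0
```

```bash
python3 -c "
from h import *
goto(596.8,-103.2,62)
im=read_camera('wrist');cv2.imwrite('pics/w5.png',im[:,:,::-1])"
```

```text
t 8.8 pos [ 594.9 -102.    59.5] w 1.0 F [-0.5 -0.3 -0.1] -> shift [ 2.   1.  -2.5] turn [-0.05  0.23 -0.01]
```

View pics/w5.png

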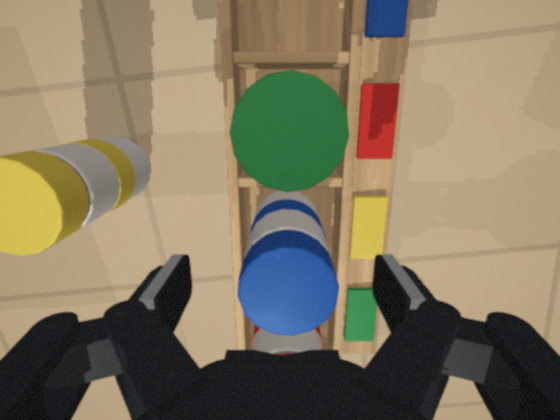

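Blue's lid is at (288, 285), nearly centred. I'll trim slightly and grip.

carry_out(increments=[[2,1.5,-3,0,0,0,1],[2,1.5,-3,0,0,0,1],[2,1.5,-3,0,0,0,0],[2,1.5,-3,0,0,0,-0.3],[2,1.5,-3,0,0,0,-0.3],[2,1.5,-3,0,0,0,-0.3],[2,1.5,-3,0,0,0,-0.3],[2,1.5,-3,0,0,0,-0.3]])

```text
time: 9.85
tool_pos: [597.7, -104.0, 63.8]
ee_rot: [0.999, -0.055, -0.001, -0.0]
wrist_force: [-0.6, 0.5, 4.5]
gripper_width: 0.5
```

```bash
python3 -c "
from h import *
goto(613.6,30.6,175);goto(613.6,30.6,64)"
```

```text
t 9.85 pos [ 597.7 -104.    63.8] w 0.5 F [-0.6  0.5  4.5] -> shift [   0.9 -135.6 -111.2] turn [-0.02  0.11 -0.01]
t 9.85 pos [ 597.7 -104.    63.8] w 0.5 F [-0.6  0.5  4.5] -> shift [   1.1 -135.6   -0.2] turn [-0.02  0.11 -0.01]
```

carry_out(increments=[[0,0,-15,0,0,0,-0.3],[0,0,-50,0,0,0,-0.3],[0,0,-85,0,0,0,-0.3],[0,0,-110,0,0,0,-0.3],[0,0,-118,0,0,0,-0.3],[0,-30,-118,0,0,0,-0.3],[1,-70,-118,0,0,0,-0.3],[1,-110,-118,0,0,0,-0.3],[1,-130,-118,0,0,0,-0.3],[1,-135.5,-118,0,0,0,-0.3],[1,-135.5,-118,0,0,0,-0.3]])

```text
time: 11.22
tool_pos: [613.5, 29.9, 181.5]
ee_rot: [0.999, -0.055, -0.001, 0.0]
wrist_force: [0.3, -1.0, -2.4]
gripper_width: 0.501
```

```bash
python3 -c "
from h import *
goto(613.6,30.6,65)
im=read_camera('wrist');cv2.imwrite('pics/w6.png',im[:,:,::-1])"
```

```text
t 11.225 pos [613.5  29.9 181.5] w 0.501 F [ 0.3 -1.  -2.4] -> shift [  0.3  -0.7 116.5] turn [ 0.01  0.15 -0.01]
```

View pics/w6.png

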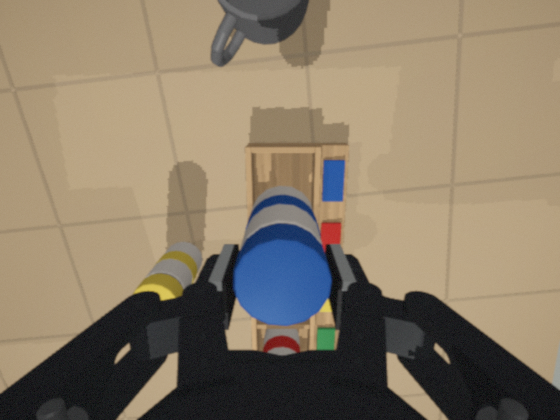

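Blue is held above the empty blue-tile cell and lines up with it. I'm lowering it.

carry_out(increments=[[0,0,30,0,0,0,-0.3],[0,-0.5,60,0,0,0,-0.3],[0,-0.5,90,0,0,0,-0.3],[0,-0.5,107,0,0,0,-0.3],[0,-0.5,114,0,0,0,-0.3],[0,-0.5,116,0,0,0,-0.3],[0,-0.5,117,0,0,0,-0.3],[0,-0.5,117,0,0,0,-0.3]])

```text
time: 12.28
tool_pos: [614.0, 29.9, 65.5]
ee_rot: [0.998, -0.055, -0.0, 0.0]
wrist_force: [0.6, 0.4, -3.6]
gripper_width: 0.503
```

carry_out(increments=[[0,0,1,0,0,0,-0.3],[0,0,2,0,0,0,-0.3],[0,0,2,0,0,0,-0.3]])

```text
time: 12.65
tool_pos: [614.3, 29.9, 63.8]
ee_rot: [0.998, -0.055, -0.0, 0.0]
wrist_force: [-0.0, 0.1, -0.4]
gripper_width: 0.502
```

carry_out(increments=[[0,0,0.7,0,0,0,-0.3],[0,0,0.7,0,0,0,0.2],[0,0,0.7,0,0,0,0.6],[0,0,0.7,0,0,0,1],[0,0,0.7,0,0,0,1],[0,0,-30,0,0,0,1],[0,0,-80,0,0,0,1],[0,0,-120,0,0,0,1],[0,0,-120,0,0,0,1]])

```text
time: 13.78
tool_pos: [617.1, 29.6, 188.5]
ee_rot: [0.998, -0.055, 0.004, 0.001]
wrist_force: [0.1, -0.8, -0.0]
gripper_width: 0.998
```

```bash
python3 -c "
from h import *
goto(486,-58,180);goto(486,-58,56)
im=read_camera('wrist');cv2.imwrite('pics/w7.png',im[:,:,::-1])
c=camera_info('top');im=read_camera('top')
for k in HUE:
    for b in blobs(im,k,60): print(k,b[0],b[1],'z100',ray(c,*b[1],100)[:2].round(1),'z92',ray(c,*b[1],92)[:2].round(1))"
```

```text
t 13.775 pos [617.1  29.6 188.5] w 0.998 F [ 0.1 -0.8 -0. ] -> shift [-120.7  101.4    7.6] turn [ 0.03 -0.47 -0.03]
t 13.775 pos [617.1  29.6 188.5] w 0.998 F [ 0.1 -0.8 -0. ] -> shift [-121.8  101.3  131.5] turn [ 0.03 -0.47 -0.03]
red 150 [305.6 199.4] z100 [642.2 -31.4] z92 [644.  -32.1]
red 407 [377.1 228. ] z100 [ 589.5 -171.8] z92 [ 590.7 -174. ]
green 161 [370.  208.2] z100 [ 628.5 -158.6] z92 [ 630.1 -160.6]
green 219 [305.  218.3] z100 [604.5 -30.7] z92 [605.8 -31.4]
```

View pics/w7.png

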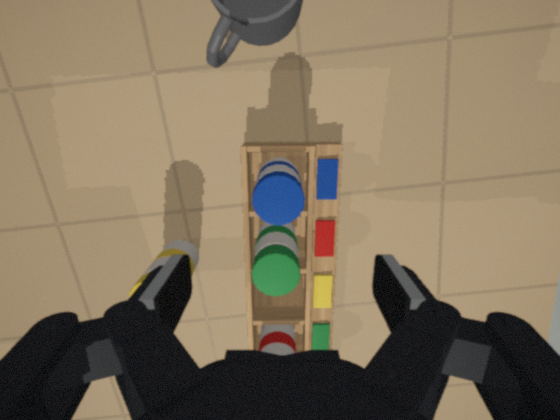

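Blue stands upright in its cell, lid at (279, 200). Going back for yellow.

carry_out(increments=[[-50,45,6,0,-0.5,0,1],[-95,85,7,0,-0.5,0,1],[-121,101,8,0,-0.5,0,1],[-121,101,30,0,-0.5,0,1],[-122,101,65,0,-0.5,0,1],[-122,101,95,0,-0.5,0,1],[-122,101,120,0,-0.5,0,1],[-122,101,130,0,-0.5,0,1],[-122,101,130,0,-0.5,0,1]])

```text
time: 15.0
tool_pos: [480.9, -56.7, 52.7]
ee_rot: [0.998, -0.055, -0.006, -0.001]
wrist_force: [-0.2, 0.4, 0.0]
gripper_width: 1.003
```

```bash
python3 -c "
from h import *
goto(486,-58,56)
im=read_camera('wrist');cv2.imwrite('pics/w8.png',im[:,:,::-1])"
```

```text
t 15.0 pos [480.9 -56.7  52.7] w 1.003 F [-0.2  0.4  0. ] -> shift [ 5.1  0.7 -3.3] turn [-0.02  0.64 -0.04]
```

View pics/w8.png

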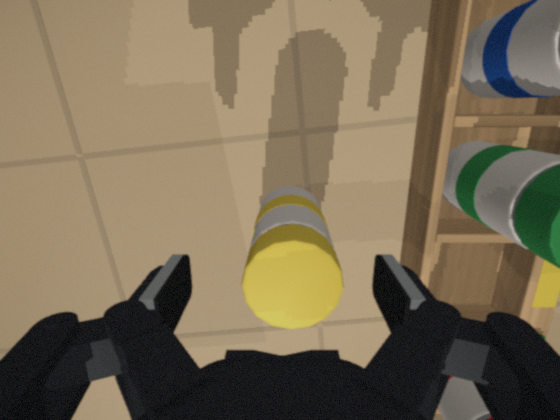

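Yellow is between the pads at (293, 278), offset a few mm. I'll correct that and grip.

carry_out(increments=[[5,1,-3,0,0.6,0,1],[5,1,-3,0,0.6,0,1],[5,1,-3,0,0.6,0,0],[5,1,-3,0,0.6,0,-0.3],[5,1,-3,0,0.6,0,-0.3],[5,1,-3,0,0.6,0,-0.3],[5,1,-3,0,0.6,0,-0.3],[5,1,-3,0,0.6,0,-0.3]])

```text
time: 16.05
tool_pos: [486.7, -58.6, 57.0]
ee_rot: [0.998, -0.055, 0.001, 0.0]
wrist_force: [-1.8, 1.1, 5.7]
gripper_width: 0.503
```

```bash
python3 -c "
from h import *
goto(599,-104.9,180)"
```

```text
t 16.05 pos [486.7 -58.6  57. ] w 0.503 F [-1.8  1.1  5.7] -> shift [ 116.8   33.8 -122.9] turn [ 0.01 -0.07 -0.03]
```

carry_out(increments=[[0,0,-15,0,0,0,-0.3],[0,0,-50,0,0,0,-0.3],[0,0,-85,0,0,0,-0.3],[0,0,-112,0,0,0,-0.3],[5,5,-123,0,0,0,-0.3],[30,15,-123,0,0,0,-0.3],[65,28,-123,0,0,0,-0.3],[100,34,-123,0,0,0,-0.3],[115,34,-123,0,0,0,-0.3],[117,34,-123,0,0,0,-0.3],[117,34,-123,0,0,0,-0.3]])

```text
time: 17.42
tool_pos: [598.3, -105.0, 179.3]
ee_rot: [0.998, -0.055, -0.0, -0.0]
wrist_force: [-0.9, -0.0, -1.9]
gripper_width: 0.501
```

```bash
python3 -c "
from h import *
goto(599,-104.9,65)
im=read_camera('wrist');cv2.imwrite('pics/w9.png',im[:,:,::-1])"
```

```text
t 17.425 pos [ 598.3 -105.   179.3] w 0.501 F [-0.9 -0.  -1.9] -> shift [ 7.000e-01 -1.000e-01  1.143e+02] turn [-0.02  0.03 -0.03]
```

View pics/w9.png

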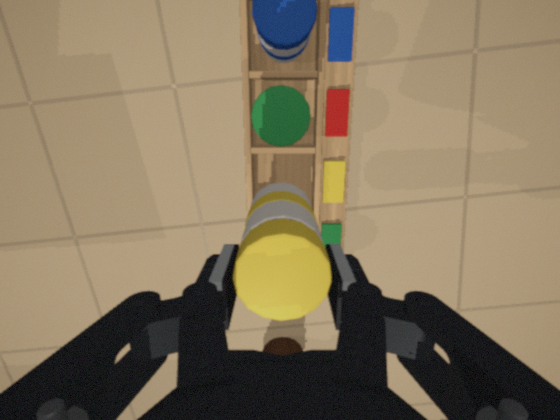

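Yellow is upright over the empty yellow-tile cell. Lowering.

carry_out(increments=[[0.5,0,30,0,0,0,-0.3],[0.5,0,60,0,0,0,-0.3],[0.5,0,90,0,0,0,-0.3],[0.5,0,106,0,0,0,-0.3],[0.5,0,112,0,0,0,-0.3],[0.5,0,114,0,0,0,-0.3],[0.5,0,115,0,0,0,-0.3],[0.5,0,115,0,0,0,-0.3]])

```text
time: 18.48
tool_pos: [599.3, -105.2, 65.4]
ee_rot: [0.998, -0.055, 0.001, 0.0]
wrist_force: [-0.6, -0.5, -2.9]
gripper_width: 0.498
```

carry_out(increments=[[0,0,1,0,0,0,-0.3],[0,0,1.5,0,0,0,-0.3],[0,0,1.5,0,0,0,-0.3]])

```text
time: 18.85
tool_pos: [599.6, -105.3, 65.0]
ee_rot: [0.999, -0.055, 0.001, 0.0]
wrist_force: [-2.8, 1.5, 5.5]
gripper_width: 0.496
```

Contact with the cell floor. Releasing.

carry_out(increments=[[0,0,0,0,0,0,-0.3],[0,0,0,0,0,0,0.2],[0,0,0,0,0,0,0.6],[0,0,0,0,0,0,1],[0,0,0,0,0,0,1],[0,0,-30,0,0,0,1],[0,0,-80,0,0,0,1],[0,0,-118,0,0,0,1],[0,0,-118,0,0,0,1],[0,0,-118,0,0,0,1]])

```text
time: 20.1
tool_pos: [598.9, -105.1, 182.2]
ee_rot: [0.999, -0.055, 0.0, 0.0]
wrist_force: [0.1, -0.1, -0.7]
gripper_width: 1.003
```

```bash
python3 -c "
from h import *
goto(604,-38,180)
im=read_camera('wrist');cv2.imwrite('pics/w10.png',im[:,:,::-1])"
```

```text
t 20.1 pos [ 598.9 -105.1  182.2] w 1.003 F [ 0.1 -0.1 -0.7] -> shift [ -2.2 -67.2   2.2] turn [ 0.02 -0.04 -0.02]
```

View pics/w10.png

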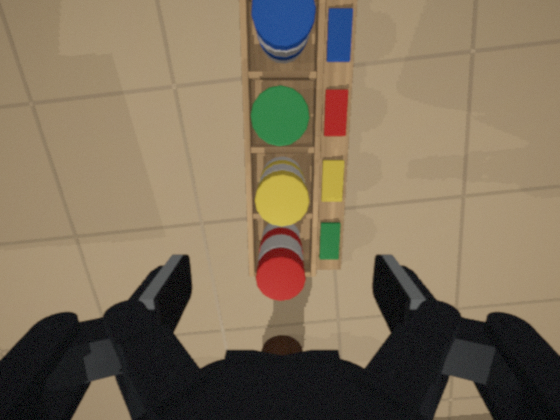

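Yellow stands upright in its cell, lid at (282, 199). Next is green at (280, 116).

carry_out(increments=[[-1,-40,2,0,0,0,1],[-2,-67,2,0,0,0,1],[-2,-67,10,0,0,0,1],[-2,-67,40,0,0,0,1],[-2,-67,75,0,0,0,1],[-2,-67,102,0,0,0,1],[-2,-67,116,0,0,0,1],[-2,-67,120,0,0,0,1],[-2,-67,120,0,0,0,1],[-2,-67,120,0,0,0,1]])

```text
time: 21.4
tool_pos: [604.6, -38.4, 62.7]
ee_rot: [0.999, -0.055, 0.001, 0.0]
wrist_force: [0.2, -0.2, -0.3]
gripper_width: 1.005
```

```bash
python3 -c "
from h import *
goto(604,-38,62)
im=read_camera('wrist');cv2.imwrite('pics/w11.png',im[:,:,::-1])"
```

```text
t 21.4 pos [604.6 -38.4  62.7] w 1.005 F [ 0.2 -0.2 -0.3] -> shift [-0.7 -0.3  0.7] turn [ 0.02 -0.08 -0.02]
```

View pics/w11.png

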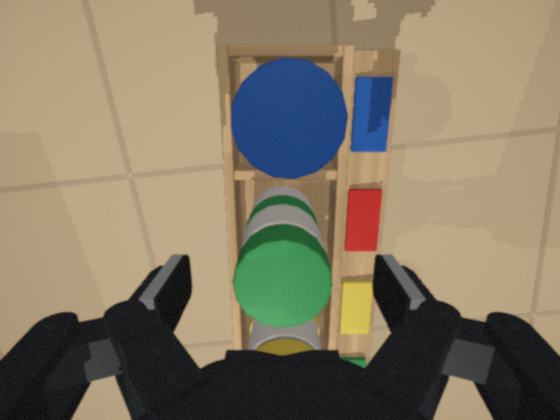

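Green is centred at (283, 275). Gripping.

carry_out(increments=[[0,0,0,0,0,0,0],[0,0,0,0,0,0,-0.3],[0,0,0,0,0,0,-0.3],[0,0,0,0,0,0,-0.3],[0,0,0,0,0,0,-0.3],[0,0,0,0,0,0,-0.3]])

```text
time: 22.2
tool_pos: [605.1, -38.4, 63.4]
ee_rot: [0.999, -0.055, 0.001, 0.0]
wrist_force: [-0.1, 0.7, 5.6]
gripper_width: 0.501
```

```bash
python3 -c "
from h import *
goto(485.3,-58,175)"
```

```text
t 22.2 pos [605.1 -38.4  63.4] w 0.501 F [-0.1  0.7  5.6] -> shift [-116.6   32.6 -111.9] turn [ 0.02 -0.14 -0.01]
```

carry_out(increments=[[0,0,-15,0,0,0,-0.3],[0,0,-50,0,0,0,-0.3],[0,0,-85,0,0,0,-0.3],[0,0,-105,0,0,0,-0.3],[-5,0,-112,0,0,0,-0.3],[-35,5,-112,0,0,0,-0.3],[-75,20,-112,0,0,0,-0.3],[-105,32,-112,0,0,0,-0.3],[-117,32,-112,0,0,0,-0.3],[-117,32,-112,0,0,0,-0.3],[-117,32,-112,0,0,0,-0.3]])

```text
time: 23.58
tool_pos: [485.8, -57.2, 175.1]
ee_rot: [0.999, -0.054, 0.001, 0.0]
wrist_force: [0.3, -0.5, -2.5]
gripper_width: 0.501
```

```bash
python3 -c "
from h import *
goto(485.3,-58,57)"
```

```text
t 23.575 pos [485.8 -57.2 175.1] w 0.501 F [ 0.3 -0.5 -2.5] -> shift [ -0.8   0.8 118.1] turn [ 0.02 -0.17  0.  ]
```

carry_out(increments=[[0,0,30,0,0,0,-0.3],[0,0,62,0,0,0,-0.3],[0,0,92,0,0,0,-0.3],[0,0,110,0,0,0,-0.3],[0,0,115,0,0,0,-0.3],[0,0,117,0,0,0,-0.3],[0,0,118,0,0,0,-0.3],[0,0,118,0,0,0,-0.3]])

```text
time: 24.58
tool_pos: [486.7, -57.5, 57.8]
ee_rot: [0.999, -0.054, 0.002, 0.0]
wrist_force: [-0.6, 0.1, -1.7]
gripper_width: 0.503
```

carry_out(increments=[[0,0,1,0,0,0,-0.3],[0,0,1.5,0,0,0,-0.3],[0,0,1.5,0,0,0,-0.3]])

```text
time: 24.95
tool_pos: [486.8, -57.5, 56.3]
ee_rot: [0.999, -0.055, 0.002, 0.0]
wrist_force: [0.8, 0.2, -1.6]
gripper_width: 0.499
```

carry_out(increments=[[0,0,0.7,0,0,0,-0.3],[0,0,1.2,0,0,0,-0.3],[0,0,1.2,0,0,0,-0.3]])

```text
time: 25.32
tool_pos: [486.8, -57.6, 55.3]
ee_rot: [0.999, -0.054, 0.002, 0.0]
wrist_force: [-1.1, 0.2, 2.2]
gripper_width: 0.501
```

Contact with the counter. Release and rise, then on to red.

carry_out(increments=[[0,0,0,0,0,0,-0.3],[0,0,0,0,0,0,0.2],[0,0,0,0,0,0,0.6],[0,0,0,0,0,0,1],[0,0,0,0,0,0,1],[0,0,-30,0,0,0,1],[0,0,-80,0,0,0,1],[0,0,-125,0,0,0,1],[0,0,-125,0,0,0,1],[0,0,-125,0,0,0,1]])

```text
time: 26.58
tool_pos: [485.9, -57.3, 179.8]
ee_rot: [0.999, -0.054, 0.002, 0.0]
wrist_force: [0.1, -0.3, 0.1]
gripper_width: 1.0
```

```bash
python3 -c "
from h import *
goto(589.5,-172,180)
im=read_camera('wrist');cv2.imwrite('pics/w12.png',im[:,:,::-1])"
```

```text
t 26.575 pos [485.9 -57.3 179.8] w 1.0 F [ 0.1 -0.3  0.1] -> shift [115.5 102.8   0.3] turn [ 0.03 -0.22  0.01]
```

View pics/w12.png

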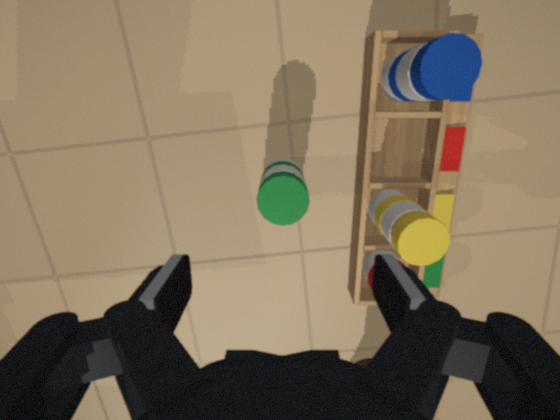

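Green stands parked at (284, 195) and red's target cell is empty. Moving over red.

carry_out(increments=[[50,45,0,0,-0.2,0,1],[95,88,0,0,-0.2,0,1],[115,103,0,0,-0.2,0,1],[115,103,20,0,-0.2,0,1],[115,103,55,0,-0.2,0,1],[115,103,85,0,-0.2,0,1],[115,103,105,0,-0.2,0,1],[115,103,116,0,-0.2,0,1],[115,103,118,0,-0.2,0,1],[115,103,118,0,-0.2,0,1]])

```text
time: 27.88
tool_pos: [589.4, -172.3, 62.3]
ee_rot: [0.999, -0.054, 0.0, 0.0]
wrist_force: [0.7, -0.2, 0.2]
gripper_width: 0.999
```

```bash
python3 -c "
from h import *
goto(589.5,-172,62.5)
im=read_camera('wrist');cv2.imwrite('pics/w13.png',im[:,:,::-1])"
```

```text
t 27.875 pos [ 589.4 -172.3   62.3] w 0.999 F [ 0.7 -0.2  0.2] -> shift [ 0.  -0.3 -0.2] turn [ 0.04 -0.02  0.01]
```

View pics/w13.png

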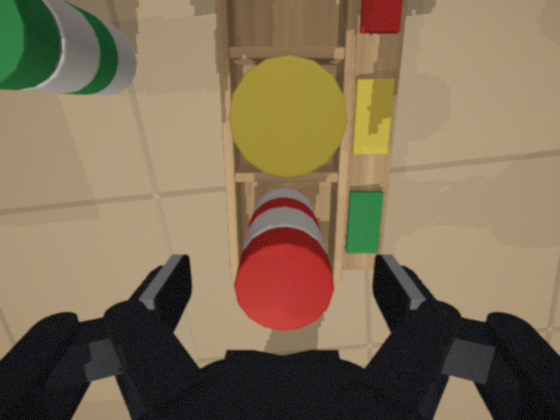

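Red is centred at (285, 280). Gripping.

carry_out(increments=[[0,0.5,0,0,0,0,0],[0,0.5,0,0,0,0,-0.3],[0,0.5,0,0,0,0,-0.3],[0,0.5,0,0,0,0,-0.3],[0,0.5,0,0,0,0,-0.3],[0,0.5,0,0,0,0,-0.3]])

```text
time: 28.68
tool_pos: [590.0, -173.2, 63.3]
ee_rot: [0.999, -0.054, 0.001, 0.001]
wrist_force: [-1.8, 0.4, 5.9]
gripper_width: 0.499
```

```bash
python3 -c "
from h import *
goto(606.3,-37,181)"
```

```text
t 28.675 pos [ 590.  -173.2   63.3] w 0.499 F [-1.8  0.4  5.9] -> shift [   1.6 -137.  -117.9] turn [ 0.08 -0.11  0.01]
```

carry_out(increments=[[0,0,-15,0,0,0,-0.3],[0,0,-50,0,0,0,-0.3],[0,0,-85,0,0,0,-0.3],[0,0,-110,0,0,0,-0.3],[0,0,-118,0,0,0,-0.3],[0,-30,-118,0,0,0,-0.3],[1.5,-70,-118,0,0,0,-0.3],[1.5,-110,-118,0,0,0,-0.3],[1.5,-132,-118,0,0,0,-0.3],[1.5,-137,-118,0,0,0,-0.3],[1.5,-137,-118,0,0,0,-0.3]])

```text
time: 30.05
tool_pos: [606.1, -37.6, 180.8]
ee_rot: [0.999, -0.054, 0.001, 0.001]
wrist_force: [0.5, -0.2, -1.2]
gripper_width: 0.498
```

```bash
python3 -c "
from h import *
goto(606.3,-37,65)
im=read_camera('wrist');cv2.imwrite('pics/w14.png',im[:,:,::-1])"
```

```text
t 30.05 pos [606.1 -37.6 180.8] w 0.498 F [ 0.5 -0.2 -1.2] -> shift [ -0.   -0.8 115.8] turn [ 0.11 -0.08  0.01]
```

View pics/w14.png

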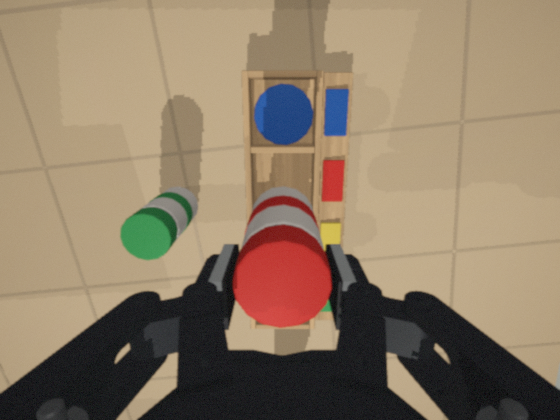

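Red is upright over the empty red-tile cell. Lowering.

carry_out(increments=[[0,-0.5,30,0,0,0,-0.3],[0,-0.5,60,0,0,0,-0.3],[0,-0.5,90,0,0,0,-0.3],[0,-0.5,107,0,0,0,-0.3],[0,-0.5,113,0,0,0,-0.3],[0,-0.5,115,0,0,0,-0.3],[0,-0.5,116,0,0,0,-0.3],[0,-0.5,116,0,0,0,-0.3]])

```text
time: 31.1
tool_pos: [607.0, -37.9, 65.8]
ee_rot: [0.999, -0.055, 0.001, 0.001]
wrist_force: [-0.9, 0.4, -2.0]
gripper_width: 0.501
```

carry_out(increments=[[0,0,1,0,0,0,-0.3],[0,0,1.5,0,0,0,-0.3],[0,0,1.5,0,0,0,-0.3]])

```text
time: 31.48
tool_pos: [607.0, -37.8, 64.3]
ee_rot: [0.999, -0.055, 0.001, 0.001]
wrist_force: [0.4, -0.3, -1.5]
gripper_width: 0.5
```

carry_out(increments=[[0,0,0.7,0,0,0,-0.3],[0,0,1.2,0,0,0,-0.3],[0,0,1.2,0,0,0,-0.3]])

```text
time: 31.85
tool_pos: [607.1, -37.9, 63.4]
ee_rot: [0.999, -0.055, 0.002, 0.001]
wrist_force: [-0.8, -0.4, 1.3]
gripper_width: 0.499
```

carry_out(increments=[[0,0,0.3,0,0,0,-0.3],[0,0,0.3,0,0,0,0.2],[0,0,0.3,0,0,0,0.6],[0,0,0.3,0,0,0,1],[0,0,0.3,0,0,0,1],[0,0,-30,0,0,0,1],[0,0,-80,0,0,0,1],[0,0,-120,0,0,0,1],[0,0,-120,0,0,0,1],[0,0,-120,0,0,0,1]])

```text
time: 33.1
tool_pos: [606.3, -37.4, 182.8]
ee_rot: [0.999, -0.055, 0.001, 0.001]
wrist_force: [0.2, -0.2, -0.1]
gripper_width: 1.002
```

```bash
python3 -c "
from h import *
goto(486.5,-57.5,180)
im=read_camera('wrist');cv2.imwrite('pics/w15.png',im[:,:,::-1])"
```

```text
t 33.1 pos [606.3 -37.4 182.8] w 1.002 F [ 0.2 -0.2 -0.1] -> shift [-116.9   33.     2.6] turn [ 0.12 -0.14 -0.02]
```

View pics/w15.png

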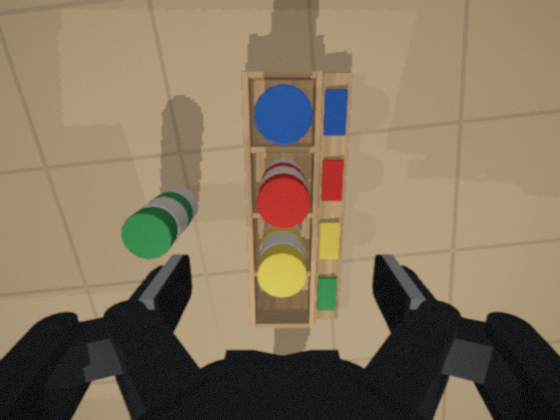

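Blue, red and yellow stand in their cells, lids at (283,114), (283,200) and (282,270). Green is the last one.

carry_out(increments=[[-50,20,2,0,0,0,1],[-95,33,2,0,0,0,1],[-117,33,3,0,0,0,1],[-117,33,30,0,0,0,1],[-117,33,65,0,0,0,1],[-117,33,95,0,0,0,1],[-117,33,117,0,0,0,1],[-117,33,126,0,0,0,1],[-117,33,127,0,0,0,1],[-117,33,127,0,0,0,1]])

```text
time: 34.4
tool_pos: [486.4, -57.8, 55.5]
ee_rot: [0.999, -0.055, 0.001, 0.001]
wrist_force: [0.2, 0.0, 0.1]
gripper_width: 1.003
```

```bash
python3 -c "
from h import *
goto(486.5,-57.5,55.5)
im=read_camera('wrist');cv2.imwrite('pics/w16.png',im[:,:,::-1])"
```

```text
t 34.4 pos [486.4 -57.8  55.5] w 1.003 F [0.2 0.  0.1] -> shift [ 0.1 -0.3 -0. ] turn [ 0.12 -0.1  -0.01]
```

View pics/w16.png

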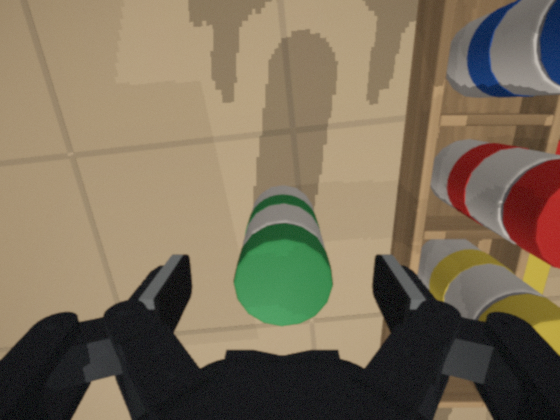

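Green is centred at (283, 273). Gripping.

carry_out(increments=[[0,0,0,0,0,0,0],[0,0,0,0,0,0,-0.3],[0,0,0,0,0,0,-0.3],[0,0,0,0,0,0,-0.3],[0,0,0,0,0,0,-0.3],[0,0,0,0,0,0,-0.3]])

```text
time: 35.2
tool_pos: [487.1, -58.0, 56.4]
ee_rot: [0.999, -0.055, 0.002, 0.001]
wrist_force: [-0.7, 1.3, 5.2]
gripper_width: 0.499
```

```bash
python3 -c "
from h import *
goto(591.6,-172.2,181)"
```

```text
t 35.2 pos [487.1 -58.   56.4] w 0.499 F [-0.7  1.3  5.2] -> shift [ 116.7  102.4 -123.9] turn [ 0.14 -0.19 -0.01]
```

carry_out(increments=[[0,0,-15,0,0,0,-0.3],[0,0,-50,0,0,0,-0.3],[0,0,-85,0,0,0,-0.3],[0,0,-115,0,0,0,-0.3],[5,5,-125,0,0,0,-0.3],[30,30,-125,0,0,0,-0.3],[65,65,-125,0,0,0,-0.3],[100,95,-125,0,0,0,-0.3],[114,102,-125,0,0,0,-0.3],[116.5,102,-125,0,0,0,-0.3],[116.5,102,-125,0,0,0,-0.3]])

```text
time: 36.58
tool_pos: [590.7, -171.1, 181.1]
ee_rot: [0.999, -0.054, 0.001, 0.001]
wrist_force: [0.1, 0.4, -1.6]
gripper_width: 0.502
```

```bash
python3 -c "
from h import *
goto(591.6,-172.2,65)
im=read_camera('wrist');cv2.imwrite('pics/w17.png',im[:,:,::-1])"
```

```text
t 36.575 pos [ 590.7 -171.1  181.1] w 0.502 F [ 0.1  0.4 -1.6] -> shift [  0.9   0.7 116.1] turn [ 0.1  -0.08  0.  ]
```

View pics/w17.png

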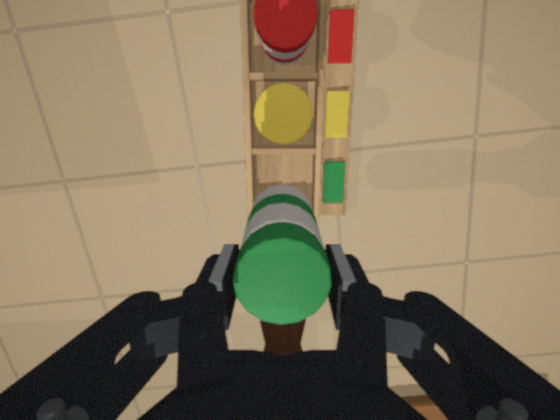

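Green is upright over the empty green-tile cell. Lowering.

carry_out(increments=[[0.5,0.5,30,0,0,0,-0.3],[0.5,0.5,60,0,0,0,-0.3],[0.5,0.5,90,0,0,0,-0.3],[0.5,0.5,107,0,0,0,-0.3],[0.5,0.5,113,0,0,0,-0.3],[0.5,0.5,115,0,0,0,-0.3],[0.5,0.5,116,0,0,0,-0.3],[0.5,0.5,116,0,0,0,-0.3]])

```text
time: 37.62
tool_pos: [591.8, -172.0, 66.3]
ee_rot: [0.999, -0.054, 0.001, 0.001]
wrist_force: [-0.4, 0.2, -1.2]
gripper_width: 0.499
```

carry_out(increments=[[0,0,1,0,0,0,-0.3],[0,0,1.5,0,0,0,-0.3],[0,0,1.5,0,0,0,-0.3]])

```text
time: 38.0
tool_pos: [591.8, -172.0, 64.7]
ee_rot: [0.999, -0.054, 0.001, 0.001]
wrist_force: [-0.2, -0.2, -1.5]
gripper_width: 0.502
```

carry_out(increments=[[0,0,0.7,0,0,0,-0.3],[0,0,1.3,0,0,0,-0.3],[0,0,1.3,0,0,0,-0.3]])

```text
time: 38.38
tool_pos: [592.0, -172.1, 64.5]
ee_rot: [0.999, -0.054, 0.002, 0.001]
wrist_force: [-4.2, 0.7, 6.5]
gripper_width: 0.499
```

Contact. Releasing, rising, then backing off towards the base.

carry_out(increments=[[0,0,0,0,0,0,-0.3],[0,0,0,0,0,0,0.2],[0,0,0,0,0,0,0.6],[0,0,0,0,0,0,1],[0,0,0,0,0,0,1],[0,0,-30,0,0,0,1],[0,0,-80,0,0,0,1],[0,0,-130,0,0,0,1],[-50,-20,-160,0,0,0,1],[-100,-50,-180,0,0,0,1],[-150,-70,-180,0,0,0,1],[-200,-80,-180,0,0,0,1]])

```text
time: 39.88
tool_pos: [399.9, -69.3, 243.9]
ee_rot: [0.999, -0.054, 0.002, 0.002]
wrist_force: [-0.2, -0.0, 0.6]
gripper_width: 1.002
```

carry_out(increments=[[0,0,0,0,0,0,1],[0,0,0,0,0,0,1],[0,0,0,0,0,0,1],[0,0,0,0,0,0,1]])

```text
time: 40.38
tool_pos: [400.5, -69.7, 243.8]
ee_rot: [0.999, -0.054, 0.002, 0.001]
wrist_force: [0.6, 0.9, -0.1]
gripper_width: 1.0
```

```bash
python3 -c "
from h import *
c=camera_info('top');im=read_camera('top');cv2.imwrite('pics/top1.png',im[:,:,::-1])
cv2.imwrite('pics/scene1.png',read_camera('scene')[:,:,::-1])
for k in HUE:
    for b in blobs(im,k,50): print(k,b[0],b[1],'z100',ray(c,*b[1],100)[:2].round(1),'z24',ray(c,*b[1],24)[:2].round(1))
print(read_state()['time'])
a=cv2.imread('pics/top0.png').astype(int);b=im[:,:,::-1].astype(int);d=abs(a-b).max(2)
print('mug diff',d[185:240,165:220].max(),'mill',d[225:260,430:485].max())"
```

```text
red 606 [308.4 211.3] z100 [618.6 -37.2] z24 [633.2 -44.5]
yellow 213 [338.9 203.9] z100 [635.2 -97.2] z24 [ 651.4 -110.3]
yellow 415 [341.7 222.4] z100 [ 598.5 -102.5] z24 [ 611.1 -116.2]
green 161 [370.  208.2] z100 [ 628.5 -158.6] z24 [ 644.  -177.7]
green 351 [376.3 227. ] z100 [ 591.4 -170.3] z24 [ 603.4 -190.5]
blue 71 [278.4 195.1] z100 [649.2  22.4] z24 [666.8  20.8]
blue 169 [273.6 212.1] z100 [614.9  30.9] z24 [629.1  30.1]
40.475
mug diff 29 mill 22
```

View pics/top1.png

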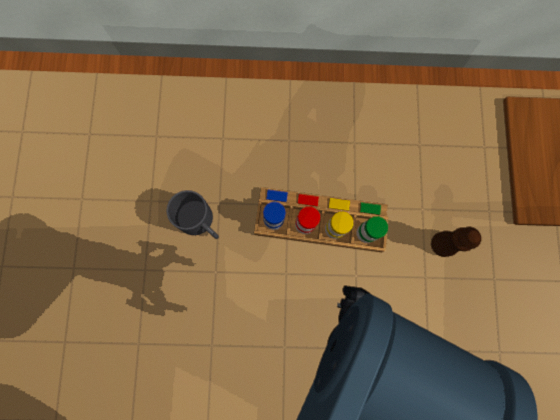

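View pics/scene1.png

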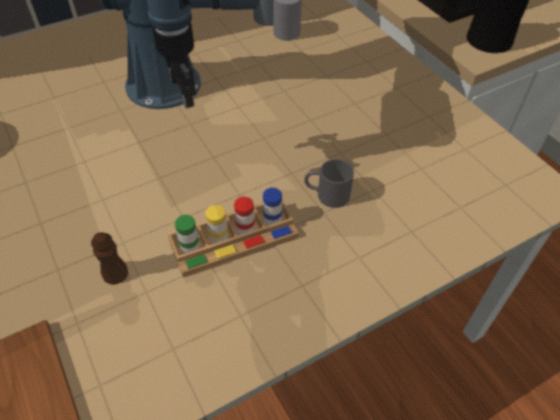

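All four jars stand upright beside the tiles of their own colour, and the mug and mill look unmoved. I'm handing in the job.

```bash
python3 -c "
from station import *
print(finish_job())"
```

```text
the job is handed in; nothing more can be done
None
```

All four jars now stand upright in the cells with their own lid colours, and I handed the job in at about 40.5 s of the 115 s allowed. I made two swaps: parked yellow, moved blue to its cell and then yellow to its own; then parked green, moved red to its cell and then green to its own.

- **Jar positions:** In the last top view, blue, yellow and green measured within about 3 mm of their cell centres. Red's mask merged with its tile, so its number (about 12 mm off) is not usable. Red was released within 1 mm of its cell centre, and the pictures show it standing there.
- **Mug and mill:** Neither was touched, and both appear at the same place in the before and after top pictures. The pixel differences there were small (at most 29 of 255) and look like changes in shading or noise.
- **Forces and gripper:** The wrist-force readings I took stayed under about 9 N. At hand-in the gripper was open, touching nothing and well clear of the caddy.

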